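Put the microscope lenses away in their cups

TASK

Put the four black-and-silver microscope lenses away: stand each one, glass face up, on the floor of the shallow beige storage cup made for its size, the smallest lens in the smallest cup and so on up to the largest in the largest. Set each lens down on the floor of its cup before letting go, do not let it drop, and leave the two glass specimen jars where they stand.

Things in the scene. Friction and masses are not known exactly. Their poses are not given: they have to be found in the camera images.
- lens_a: The smallest of four microscope lenses: an upright plain cylinder 24 mm in diameter and 42 mm tall, black barrel with a knurled aluminium ring and a dark glass face on top; about 60 g, loose, standing on the bench. Origin: centre of its underside; z up along its axis.
- lens_b: The second smallest of four microscope lenses: an upright plain cylinder 34 mm in diameter and 48 mm tall, black barrel with a knurled aluminium ring and a dark glass face on top; about 100 g, loose, standing on the bench. Origin: centre of its underside; z up along its axis.
- lens_c: The second largest of four microscope lenses: an upright plain cylinder 46 mm in diameter and 54 mm tall, black barrel with a knurled aluminium ring and a dark glass face on top; about 170 g, loose, standing on the bench. Origin: centre of its underside; z up along its axis.
- lens_d: The largest of four microscope lenses: an upright plain cylinder 58 mm in diameter and 60 mm tall, black barrel with a knurled aluminium ring and a dark glass face on top; about 250 g, loose, standing on the bench. Origin: centre of its underside; z up along its axis.
- cup_a: The smallest of four shallow round storage cups of beige plastic with a dark grey floor, open on top, fixed to the bench: inner diameter 40 mm (8 mm room all round for the 24 mm lens), outer diameter 48 mm, wall 4 mm, 10 mm tall, inner floor 4 mm above the bench. Origin: centre of its underside at bench height; z up.
- cup_b: The second smallest of four shallow round storage cups of beige plastic with a dark grey floor, open on top, fixed to the bench: inner diameter 50 mm (8 mm room all round for the 34 mm lens), outer diameter 58 mm, wall 4 mm, 10 mm tall, inner floor 4 mm above the bench. Origin: centre of its underside at bench height; z up.
- cup_c: The second largest of four shallow round storage cups of beige plastic with a dark grey floor, open on top, fixed to the bench: inner diameter 62 mm (8 mm room all round for the 46 mm lens), outer diameter 70 mm, wall 4 mm, 10 mm tall, inner floor 4 mm above the bench. Origin: centre of its underside at bench height; z up.
- cup_d: The largest of four shallow round storage cups of beige plastic with a dark grey floor, open on top, fixed to the bench: inner diameter 74 mm (8 mm room all round for the 58 mm lens), outer diameter 82 mm, wall 4 mm, 10 mm tall, inner floor 4 mm above the bench. Origin: centre of its underside at bench height; z up.
- vial: Bystander: a slim upright specimen jar of amber glass with a gold-coloured lid, 38 mm in diameter, 56 mm tall, loose on the bench. Origin: centre of its underside.
- pot: Bystander: a squat upright specimen jar of green glass with a gold-coloured lid and a paper label, 56 mm in diameter, 40 mm tall, loose on the bench. Origin: centre of its underside.

How it is judged:
At the end, for the whole second after the job is handed in: Each lens stands upright (within 0.1 rad) and at rest in its own cup, the two ranked alike by size, its underside on the cup's floor (1 to 8 mm above the cup's underside) and its axis within 10 mm of the cup's; both specimen jars stand upright within 20 mm of where they began (horizontal distance between lens_a and cup_a below 0.01 m and z of lens_a in the frame of cup_a between 0.001 and 0.008 m and angle between each of lens_a, lens_b, lens_c, lens_d's own z axis and vertical below 0.1 rad and linear speed of each of lens_a, lens_b, lens_c, lens_d below 0.02 m/s and angular speed of each of lens_a, lens_b, lens_c, lens_d below 0.2 rad/s and horizontal distance between lens_b and cup_b below 0.01 m and z of lens_b in the frame of cup_b between 0.001 and 0.008 m and horizontal distance between lens_c and cup_c below 0.01 m and z of lens_c in the frame of cup_c between 0.001 and 0.008 m and horizontal distance between lens_d and cup_d below 0.01 m and z of lens_d in the frame of cup_d between 0.001 and 0.008 m and distance of each of vial, pot from where it was at the start of the episode below 0.02 m and angle between each of vial, pot's own z axis and vertical below 0.15 rad); the robot touches nothing.
It fails at once if the slim specimen jar is shoved more than 20 mm or tipped (distance of vial from where it was at the start of the episode above 0.02 m or angle between vial's own z axis and vertical above 0.3 rad).
It fails at once if the squat specimen jar is shoved more than 20 mm or tipped (distance of pot from where it was at the start of the episode above 0.02 m or angle between pot's own z axis and vertical above 0.3 rad).
It fails at once if a lens is let go and drops, or is flung (faster than 0.45 m/s, a fall of some 10 mm, while the fingers do not hold it) ((linear speed of lens_a above 0.45 m/s and contact force between lens_a and the fingers below 0.1 N) or (linear speed of lens_b above 0.45 m/s and contact force between lens_b and the fingers below 0.1 N) or (linear speed of lens_c above 0.45 m/s and contact force between lens_c and the fingers below 0.1 N) or (linear speed of lens_d above 0.45 m/s and contact force between lens_d and the fingers below 0.1 N)).
It also fails if it takes over 106 s, if anything falls off the work surface, if the arm or the gripper's body presses on something with over 40 N, if the wrist force passes 120 N, or if a joint passes its speed limit or range.

ROBOT

A 6-joint arm with a two-finger parallel gripper is mounted at the origin on the work surface. World frame = base frame: x ahead of the robot, y to its left, z up, the work surface at z = 0. Lengths are in m, angles in rad, forces in N, time in s.
With the tool pointing down it reaches from about 0.225 to 0.875 m from the base axis. Payload 3.4 kg.
Tool frame: the origin (TCP) lies on the centre line of the jaws, within the pads' length; the fingertips stand 8 mm ahead of it and the grasp point (between the pads) lies 11 mm behind it (env.tcp_to_tips is the distance from the TCP to the fingertips, in m); z points along the fingers, x is the direction in which the jaws open and shut, and the axes are right-handed (so a half turn about z gives the same grasp; the last joint's range is limited). The gripper opens to 85 mm and grips with 20 to 120 N. Pads are 22 mm wide; open, the fingers measure 114 mm over their backs; the gripper's body (76 mm by 85 mm) begins 54 mm behind the grasp point. The pads swing forward as they close: fully open they stand 13 mm farther back than shut.
Start: joints at [-1.278, 0.276, 1.505, -0, 1.361, -0.121], TCP at [0.231, -0.527, 0.239] pointing down, gripper open.
Joint ranges: [-2.89, 2.89], [-0.75, 2.08], [0.22, 2.7], [-1.18, 4.32], [0.11, 2.71], [-2.7, 2.7]. Speed limits (rad/s): [2.57, 2.57, 3.14, 3.14, 3.14, 3.14].

INTERFACE

Orientations are given as a unit quaternion [x, y, z, w].
In Python, from rig import env, camera, camera_params, recognise gives the robot as it stands. The module is installed in compiled form; this text tells all that it offers.
- The arm moves only by the tool servo_tool, never from a script. Its argument "moves" is a list of rows, each an object of numbers: "x", "y", "z": the shift along the tool's x, y, z in cm; "wx", "wy", "wz": the turn, a rotation vector about the tool's x, y, z in degrees; "jaw": the closure, from 0 (fully open) to 1 (shut). A call has 1 to 8 rows; each row is the pose to reach, as a shift and turn from the pose commanded when the call began, along the tool's axes at that moment; what a row does not reach only later rows make up. A row lasts 1/12 s, in which the tool goes at most 41.7 mm and 7.16 degrees, less where a joint would pass 70% of its speed; a pose out of reach is approached as far as the arm can. A call with a gripper value outside its range is refused whole. The fingers move at their own pace and stop on an object; the grip force is fixed at half the most. Time passes only in rows, so rows that repeat a pose let the fingers close. It gives the time, the measured TCP pose, the force and the opening at its end, in the units of the state.
- env.get_state(): the state, without advancing time (a new reading comes with each control period).
- camera(name): name is "scene" or "side" or "wrist"; returns (picture, depth): 400x640x3 uint8, red, green, blue; 400x640 float32, m along the optical axis (not along the pixel's ray), 0 where there is no reading.
- camera_params(name): a dict with "intrinsics" (3x3 intrinsics, pixels), "rvec" (rotation vector, rad) and "tvec" (3), from world to camera coordinates, as OpenCV has them. Camera axes: x right, y down, z forward; pixel columns grow to the right and rows downward; lengths in m; the calibration is good to about 2 mm. A picture is of the moment at which its call begins: read the wrist's pose just before it. camera_params takes no time and is no camera call; for the wrist camera it gives the pose at the moment of the call.
- env.finish_job(): hands the job in, once; it reports no verdict.
Trained networks look in the newest picture that a camera, given by its name, has taken for a name from the list of things; names that differ only in an ending like _2 or _b are one class to them, and where a whole thing is asked for, a point or a joint stands for the part that bears it (a point fixed in the world has none). Each returns a list of dicts, best first, with "conf" (0 to 1); they miss things now and then, are a little off and sometimes report something else, mostly with a low value. They report only what shows in the picture. A call takes as long as a camera call.
- recognise(camera, label): "xyz" ([x, y, z] in m, in world coordinates, good to about 4 mm: the middle of the surface that is visible of it).
The state is a dict: "t": time; "q": joint angles; "qvel": joint speeds; "joint_torque": joint torques, N m; "eef_pos": TCP position; "tcp_rot": TCP orientation; "wrist_force": force on the tool from outside, world axes, zero at the start; "ft_torque": the same for the moment, N m; "finger_gap": opening from 0.0 (shut) to 1.0 (fully open).
Only numpy, scipy, OpenCV 4.12 (cv2) and the standard library are available. Lean on these libraries where they do the work, as an engineer would, in place of code of your own. Each camera call takes 0.05 s, during which the arm holds its last target. There are 200 camera calls.

## Working session

There is one attempt and no reset: what is moved stays moved. The work goes in short steps, Python scripts to look and compute and a tool call to move; the robot and the scene stay as the last step left them, time stands still between calls to the robot, and variables do not carry over. Pictures are saved under pics/ and viewed, about 12 in all and at most 16, crops included, and the job is handed in when it is done.

Besides the shell and the picture viewer there is one more tool, called after ">>>" by a JSON object that holds its "name" and its "arguments", one argument or row to a line. servo_tool: Moves the arm, as the interface text tells. Its arguments: {"type":"object","properties":{"moves":{"type":"array"}},"required":["moves"]}

```bash
mkdir -p pics; cat > h.py <<'E'
import numpy as np, cv2
from rig import env, camera, camera_params, recognise
def cloud(name):
    p=camera_params(name); im,d=camera(name)
    K=np.array(p["intrinsics"]); R=cv2.Rodrigues(np.array(p["rvec"],float))[0]; t=np.array(p["tvec"],float).ravel()
    v,u=np.mgrid[:400,:640]
    c=np.stack([(u-K[0,2])/K[0,0]*d,(v-K[1,2])/K[1,1]*d,d],-1)
    return im,d,(c-t)@R
def save(im,n): cv2.imwrite("pics/%s.png"%n,im[:,:,::-1])
E
python3 - <<'E'
from h import *
ims=[]
for c in("scene","side"):
    im,d,w=cloud(c); ims.append(im); np.save(c+".npy",w); save(im,c)
    for l in("lens_a","cup_a","vial","pot"):
        print(c,l,[(np.round(r["xyz"],3).tolist(),round(r["conf"],2)) for r in recognise(c,l)])
    p=camera_params(c);R=cv2.Rodrigues(np.array(p["rvec"],float))[0];print(-R.T@np.array(p["tvec"]).ravel())
print(env.get_state(),env.tcp_to_tips)
E
```

```text
scene lens_a [([0.54, 0.401, 0.036], 0.68), ([0.495, 0.148, 0.051], 0.63), ([0.632, -0.228, 0.032], 0.6)]
scene cup_a [([0.373, -0.283, 0.004], 0.72), ([0.484, -0.131, 0.003], 0.66), ([0.637, 0.204, 0.003], 0.54), ([0.38, 0.264, 0.0], 0.51)]
scene vial [([0.549, -0.402, 0.046], 0.56)]
scene pot [([0.492, -0.007, 0.039], 0.58)]
[ 0.9400487  -0.8360925   0.86961305]
side lens_a [([0.479, 0.183, 0.058], 0.92), ([0.531, 0.425, 0.056], 0.76), ([0.62, -0.205, 0.032], 0.69), ([0.644, 0.207, 0.002], 0.66)]
side cup_a [([0.481, -0.127, 0.003], 0.94), ([0.642, 0.208, 0.002], 0.73), ([0.368, -0.275, 0.005], 0.62), ([0.38, 0.262, 0.005], 0.61)]
side vial [([0.539, -0.384, 0.036], 0.73)]
side pot [([0.478, 0.024, 0.035], 0.62)]
[0.2974222  0.68547344 0.74188838]
{'t': 0.5, 'q': array([-1.27799704e+00,  2.75915950e-01,  1.50496450e+00, -6.54869324e-06,
        1.36073148e+00, -1.20997969e-01]), 'qvel': array([ 0.00079686, -0.00209965, -0.00212917, -0.00099485, -0.00025843,
       -0.00014254]), 'joint_torque': array([-1.81527671e-04, -4.16258025e+01, -2.45878136e+01, -4.42080864e-05,
        1.41374188e-03, -1.96011165e-06]), 'eef_pos': array([ 0.23119231, -0.52646336,  0.23929316]), 'tcp_rot': array([ 8.37284372e-01, -5.46767665e-01, -9.43659435e-06, -3.75504504e-06]), 'wrist_force': array([ 0.52906939, -0.31122595,  0.40878649]), 'ft_torque': array([-0.00102342,  0.01460764,  0.0053951 ]), 'finger_gap': 0.9994435169603225} 0.008
```

View pics/scene.png

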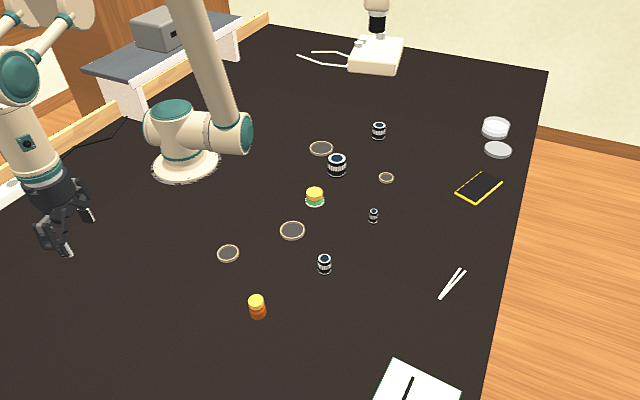

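View pics/side.png

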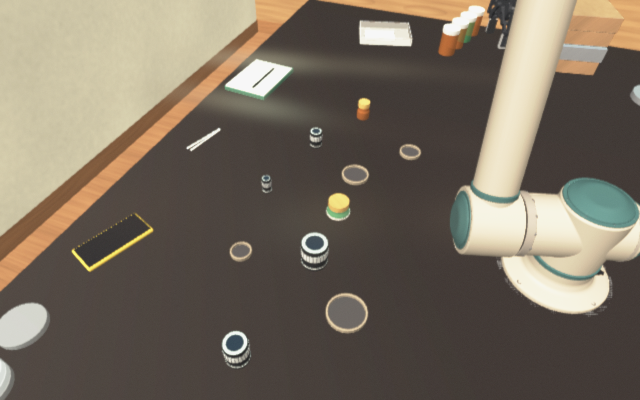

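```bash
cat > fit.py <<'E'
import numpy as np
from scipy.optimize import least_squares
W={c:np.load(c+".npy") for c in("scene","side")}
print("A guess",W["scene"][216,373],W["side"][184,266],W["side"][178,266])
def fit(c,xy,zlo,zhi,rad,r=None,edge=True):
    w=W[c].reshape(-1,3); m=(np.hypot(*(w[:,:2]-xy).T)<rad)&(w[:,2]>zlo)&(w[:,2]<zhi); p=w[m]
    if len(p)<6: return None
    return p
A=W["scene"][216,373][:2]
for n,xy,h,r in(("a",A,.042,.012),("b",(.626,-.215),.048,.017),("c",(.535,.413),.054,.023),("d",(.487,.165),.060,.029),("vial",(.544,-.393),.056,.019),("pot",(.485,.008),.040,.028)):
  for c in W:
    p=fit(c,xy,.008,.08,r+.02)
    if p is None: print(n,c,"none");continue
    # top face points: mean; side points: circle of known radius
    t=p[p[:,2]>h-.004]; s=p[p[:,2]<h-.006]
    o=least_squares(lambda q:np.hypot(*(s[:,:2]-q).T)-r,s[:,:2].mean(0),loss="soft_l1",f_scale=.002)
    print(n,c,len(p),"zmax",p[:,2].max().round(3),"top",((t.min(0)+t.max(0))/2).round(4)[:2] if len(t) else None,"side",o.x.round(4),"res",np.abs(o.fun).mean().round(4))
for xy in((.37,-.28),(.482,-.13),(.64,.206),(.38,.263)):
  for c in W:
    p=fit(c,xy,.007,.014,.055)
    o=least_squares(lambda q:np.hypot(*(p[:,:2]-q[:2]).T)-q[2],[*p[:,:2].mean(0),.03],loss="soft_l1",f_scale=.002)
    print("cup",c,len(p),o.x.round(4),"zmean",p[:,2].mean().round(4))
E
python3 fit.py
```

```text
A guess [ 0.67975051 -0.0054686   0.03232119] [0.66723755 0.01638915 0.03417375] [0.67264747 0.0037959  0.04151092]
a scene 107 zmax 0.047 top [0.6759 0.0034] side [0.6759 0.0045] res 0.0012
a side 139 zmax 0.043 top [0.6719 0.0063] side [0.6733 0.0038] res 0.0009
b scene 238 zmax 0.053 top [ 0.6279 -0.2163] side [ 0.6272 -0.2154] res 0.0009
b side 202 zmax 0.049 top [ 0.6238 -0.2154] side [ 0.6251 -0.2158] res 0.0012
c scene 210 zmax 0.06 top [0.5381 0.4147] side [0.5381 0.4154] res 0.0017
c side 825 zmax 0.058 top [0.5362 0.416 ] side [0.5368 0.4151] res 0.0004
d scene 376 zmax 0.066 top [0.4873 0.1649] side [0.4869 0.1649] res 0.0013
d side 856 zmax 0.063 top [0.4845 0.1659] side [0.4852 0.1645] res 0.0006
vial scene 353 zmax 0.06 top [ 0.5425 -0.3986] side [ 0.5412 -0.3969] res 0.0011
vial side 217 zmax 0.058 top [ 0.5392 -0.3968] side [ 0.5402 -0.4004] res 0.0016
pot scene 296 zmax 0.045 top [0.4847 0.0098] side [0.483  0.0131] res 0.0019
pot side 459 zmax 0.042 top [0.4827 0.0109] side [0.4839 0.0062] res 0.0015
cup scene 109 [ 0.3715 -0.2784  0.0264] zmean 0.0094
cup side 65 [ 0.3679 -0.2752  0.0271] zmean 0.0088
cup scene 129 [ 0.4859 -0.1313  0.0318] zmean 0.0095
cup side 95 [ 0.4824 -0.1283  0.0326] zmean 0.0086
cup scene 58 [0.6437 0.2031 0.0217] zmean 0.0095
cup side 95 [0.6414 0.2043 0.0219] zmean 0.0086
cup scene 101 [0.3845 0.2601 0.0373] zmean 0.0094
cup side 238 [0.3807 0.2633 0.0388] zmean 0.0089
```

>>> {"name": "servo_tool", "arguments": {
  "moves": [
    {"x": -12.6,"y": -48.7,"z": 8.9,"wz": -66.3},
    {"x": -12.6,"y": -48.7,"z": 8.9,"wz": -66.3},
    {"x": -12.6,"y": -48.7,"z": 8.9,"wz": -66.3},
    {"x": -12.6,"y": -48.7,"z": 8.9,"wz": -66.3},
    {"x": -12.6,"y": -48.7,"z": 8.9,"wz": -66.3},
    {"x": -12.6,"y": -48.7,"z": 8.9,"wz": -66.3},
    {"x": -12.6,"y": -48.7,"z": 8.9,"wz": -66.3},
    {"x": -12.6,"y": -48.7,"z": 8.9,"wz": -66.3}
  ]
}}

```text
invalid input
```

```bash
cat > go.py <<'E'
# usage: go.py x y z : shift in tool axes (cm) and turn to yaw 0, pointing down
import sys
from h import *
from scipy.spatial.transform import Rotation as Ro
s=env.get_state(); R=Ro.from_quat(s["tcp_rot"]); g=np.array(sys.argv[1:4],float)
print((R.inv().apply(g-s["eef_pos"])*100).round(2), np.degrees((R.inv()*Ro.from_quat([1,0,0,0])).as_rotvec()).round(2), s["t"])
E
python3 go.py .626 -.2156 .15
```

```text
[-12.59 -48.65   8.93] [ -0.     0.   -66.29] 0.5
```

>>> {"name": "servo_tool", "arguments": {
  "moves": [
    {"x": -12.6,"y": -48.7,"z": 8.9,"wx": 0,"wy": 0,"wz": -66.3,"jaw": 0},
    {"x": -12.6,"y": -48.7,"z": 8.9,"wx": 0,"wy": 0,"wz": -66.3,"jaw": 0},
    {"x": -12.6,"y": -48.7,"z": 8.9,"wx": 0,"wy": 0,"wz": -66.3,"jaw": 0},
    {"x": -12.6,"y": -48.7,"z": 8.9,"wx": 0,"wy": 0,"wz": -66.3,"jaw": 0},
    {"x": -12.6,"y": -48.7,"z": 8.9,"wx": 0,"wy": 0,"wz": -66.3,"jaw": 0},
    {"x": -12.6,"y": -48.7,"z": 8.9,"wx": 0,"wy": 0,"wz": -66.3,"jaw": 0},
    {"x": -12.6,"y": -48.7,"z": 8.9,"wx": 0,"wy": 0,"wz": -66.3,"jaw": 0},
    {"x": -12.6,"y": -48.7,"z": 8.9,"wx": 0,"wy": 0,"wz": -66.3,"jaw": 0}
  ]
}}

```text
t: 1.17
eef_pos: [0.4905, -0.322, 0.1812]
tcp_rot: [0.997, -0.075, 0.0, 0.0]
wrist_force: [0.6, -0.3, -0.5]
finger_gap: 1.002
```

```bash
python3 go.py .626 -.2156 .12
```

```text
[ 11.79 -12.56   6.12] [ 0.03 -0.03 -8.64] 1.1667
```

>>> {"name": "servo_tool", "arguments": {
  "moves": [
    {"x": 11.8,"y": -12.6,"z": 6.1,"wx": 0,"wy": 0,"wz": -8.6,"jaw": 0},
    {"x": 11.8,"y": -12.6,"z": 6.1,"wx": 0,"wy": 0,"wz": -8.6,"jaw": 0},
    {"x": 11.8,"y": -12.6,"z": 6.1,"wx": 0,"wy": 0,"wz": -8.6,"jaw": 0},
    {"x": 11.8,"y": -12.6,"z": 6.1,"wx": 0,"wy": 0,"wz": -8.6,"jaw": 0},
    {"x": 11.8,"y": -12.6,"z": 6.1,"wx": 0,"wy": 0,"wz": -8.6,"jaw": 0},
    {"x": 11.8,"y": -12.6,"z": 6.1,"wx": 0,"wy": 0,"wz": -8.6,"jaw": 0},
    {"x": 11.8,"y": -12.6,"z": 6.1,"wx": 0,"wy": 0,"wz": -8.6,"jaw": 0}
  ]
}}

```text
t: 1.75
eef_pos: [0.6253, -0.217, 0.1196]
tcp_rot: [1.0, -0.002, -0.001, 0.0]
wrist_force: [-1.2, -0.6, -0.6]
finger_gap: 1.0
```

```bash
python3 - <<'E'
from h import *
im,d,w=cloud("wrist"); save(im,"w1"); np.save("wrist.npy",w)
print(recognise("wrist","lens_b"))
E
python3 go.py .6262 -.2156 .022
```

```text
[{'xyz': [0.6229, -0.2071, 0.0487], 'conf': 0.77}]
[ 0.16 -0.3   9.87] [ 0.06  0.01 -0.43] 1.85
```

View pics/w1.png

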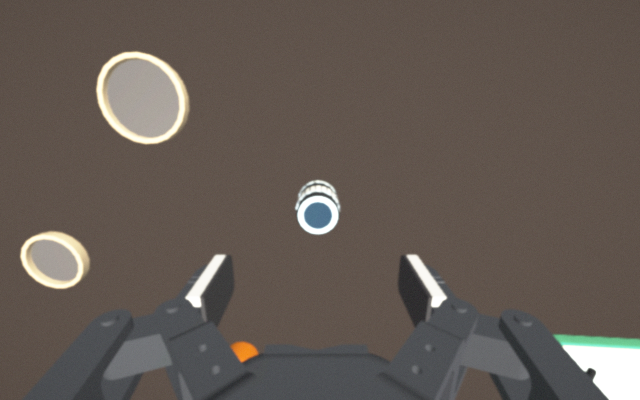

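```bash
cat > wf.py <<'E'
# wf.py x y h r : fit top disc and flank of a lens in wrist view
import sys
from h import *
from scipy.optimize import least_squares
x,y,h,r=map(float,sys.argv[1:5])
if len(sys.argv)<6: im,d,w=cloud("wrist"); np.save("wrist.npy",w)
w=np.load("wrist.npy").reshape(-1,3)
p=w[(np.hypot(w[:,0]-x,w[:,1]-y)<r+.015)&(w[:,2]>.012)&(w[:,2]<.09)]
t=p[p[:,2]>h-.004]; s=p[p[:,2]<h-.006]
print("zmed",np.median(t[:,2]).round(4),"top",((t.min(0)+t.max(0))/2)[:2].round(4),"ext",np.ptp(t,0)[:2].round(4))
if len(s)>5:
    o=least_squares(lambda q:np.hypot(*(s[:,:2]-q).T)-r,s[:,:2].mean(0),loss="soft_l1",f_scale=.002); print("side",o.x.round(4),len(s))
E
python3 wf.py .626 -.2156 .048 .017 1
```

```text
zmed 0.0476 top [ 0.6265 -0.2145] ext [0.0328 0.0333]
side [ 0.6267 -0.2147] 356
```

>>> {"name": "servo_tool", "arguments": {
  "moves": [
    {"x": 0.2,"y": -0.35,"z": 4,"wx": 0,"wy": 0,"wz": -0.4,"jaw": 0},
    {"x": 0.2,"y": -0.35,"z": 7,"wx": 0,"wy": 0,"wz": -0.4,"jaw": 0},
    {"x": 0.2,"y": -0.35,"z": 9.8,"wx": 0,"wy": 0,"wz": -0.4,"jaw": 0},
    {"x": 0.2,"y": -0.35,"z": 9.8,"wx": 0,"wy": 0,"wz": -0.4,"jaw": 0},
    {"x": 0.2,"y": -0.35,"z": 9.8,"wx": 0,"wy": 0,"wz": -0.4,"jaw": 0.3},
    {"x": 0.2,"y": -0.35,"z": 9.8,"wx": 0,"wy": 0,"wz": -0.4,"jaw": 1},
    {"x": 0.2,"y": -0.35,"z": 9.8,"wx": 0,"wy": 0,"wz": -0.4,"jaw": 1},
    {"x": 0.2,"y": -0.35,"z": 9.8,"wx": 0,"wy": 0,"wz": -0.4,"jaw": 1}
  ]
}}

```text
t: 2.52
eef_pos: [0.6287, -0.215, 0.0248]
tcp_rot: [1.0, -0.0, 0.002, 0.001]
wrist_force: [-0.2, 0.4, 0.5]
finger_gap: 0.452
```

>>> {"name": "servo_tool", "arguments": {
  "moves": [
    {"x": 0,"y": 0,"z": 0,"wx": 0,"wy": 0,"wz": 0,"jaw": 1},
    {"x": 0,"y": 0,"z": 0,"wx": 0,"wy": 0,"wz": 0,"jaw": 1},
    {"x": 0,"y": 0,"z": 0,"wx": 0,"wy": 0,"wz": 0,"jaw": 1},
    {"x": 0,"y": 0,"z": 0,"wx": 0,"wy": 0,"wz": 0,"jaw": 1},
    {"x": 0,"y": 0,"z": 0,"wx": 0,"wy": 0,"wz": 0,"jaw": 1}
  ]
}}

```text
t: 2.93
eef_pos: [0.6287, -0.2149, 0.0248]
tcp_rot: [1.0, 0.0, 0.002, 0.001]
wrist_force: [-0.9, -0.3, 7.1]
finger_gap: 0.382
```

```bash
python3 - <<'E'
from h import *
im,d,w=cloud("wrist"); save(im,"w2"); s=env.get_state(); print(s["eef_pos"],s["finger_gap"],s["t"],s["wrist_force"])
E
```

```text
[ 0.62870032 -0.21483517  0.02481958] 0.3809553728273716 2.9833 [-0.94655457 -0.87406093  6.56966746]
```

View pics/w2.png

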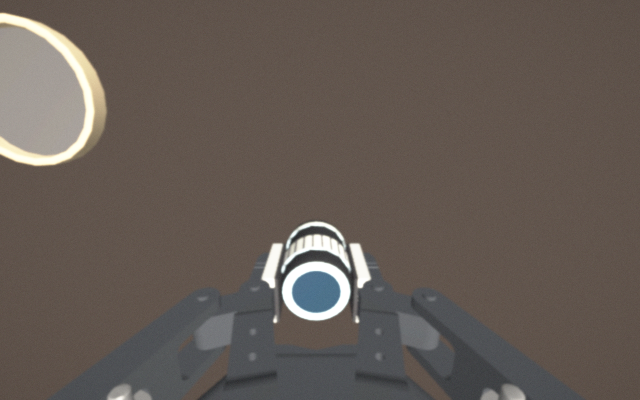

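>>> {"name": "servo_tool", "arguments": {
  "moves": [
    {"x": 0,"y": 0,"z": -2,"wx": 0,"wy": 0,"wz": 0,"jaw": 1},
    {"x": -1,"y": 0.3,"z": -5,"wx": 0,"wy": 0,"wz": 0,"jaw": 1},
    {"x": -4,"y": 1,"z": -6,"wx": 0,"wy": 0,"wz": 0,"jaw": 1},
    {"x": -8,"y": 2,"z": -6,"wx": 0,"wy": 0,"wz": 0,"jaw": 1},
    {"x": -12,"y": 3,"z": -6,"wx": 0,"wy": 0,"wz": 0,"jaw": 1},
    {"x": -16,"y": 4,"z": -6,"wx": 0,"wy": 0,"wz": 0,"jaw": 1},
    {"x": -20,"y": 5,"z": -6,"wx": 0,"wy": 0,"wz": 0,"jaw": 1},
    {"x": -23.4,"y": 5.8,"z": -6,"wx": 0,"wy": 0,"wz": 0,"jaw": 1}
  ]
}}

```text
t: 3.65
eef_pos: [0.3909, -0.2719, 0.0828]
tcp_rot: [1.0, 0.0, -0.0, 0.0]
wrist_force: [-0.1, -1.1, -0.0]
finger_gap: 0.386
```

>>> {"name": "servo_tool", "arguments": {
  "moves": [
    {"x": -2,"y": 0.4,"z": 0,"wx": 0,"wy": 0,"wz": 0,"jaw": 1},
    {"x": -2.5,"y": 0.4,"z": 0,"wx": 0,"wy": 0,"wz": 0,"jaw": 1},
    {"x": -2.5,"y": 0.4,"z": 0,"wx": 0,"wy": 0,"wz": 0,"jaw": 1},
    {"x": -2.5,"y": 0.4,"z": 0,"wx": 0,"wy": 0,"wz": 0,"jaw": 1}
  ]
}}

```text
t: 3.98
eef_pos: [0.3695, -0.2766, 0.0829]
tcp_rot: [1.0, -0.0, 0.001, 0.001]
wrist_force: [0.8, 0.0, -0.5]
finger_gap: 0.383
```

```bash
cat > wl.py <<'E'
# wl.py cupx cupy R name: wrist view; cup rim fit and held-lens state
import sys
from h import *
from scipy.optimize import least_squares
x,y,r=map(float,sys.argv[1:4])
im,d,w=cloud("wrist"); save(im,sys.argv[4]); w=w.reshape(-1,3)
p=w[(abs(np.hypot(w[:,0]-x,w[:,1]-y)-r)<.015)&(w[:,2]>.007)&(w[:,2]<.014)]
if len(p)>20:
    o=least_squares(lambda q:np.hypot(*(p[:,:2]-q).T)-r,[x,y],loss="soft_l1",f_scale=.002); print("rim",o.x.round(4),len(p))
s=env.get_state(); print(s["eef_pos"].round(4),s["tcp_rot"].round(3),s["finger_gap"],s["t"])
E
python3 wl.py .370 -.277 .027 w3; python3 go.py .370 -.277 .035
```

```text
rim [ 0.3696 -0.2763] 784
[ 0.37   -0.2766  0.0828] [1.    0.    0.001 0.001] 0.38007978262939757 4.0333
[-0.01  0.03  4.78] [ 0.09 -0.12  0.02] 4.0333
```

View pics/w3.png

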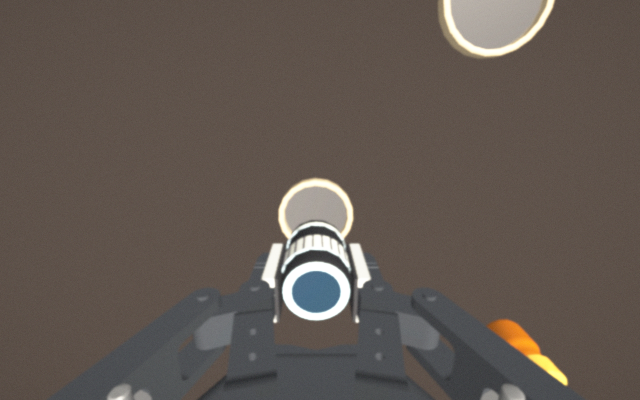

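>>> {"name": "servo_tool", "arguments": {
  "moves": [
    {"x": 0,"y": 0,"z": 2.5,"wx": 0,"wy": 0,"wz": 0,"jaw": 1},
    {"x": 0,"y": 0,"z": 4,"wx": 0,"wy": 0,"wz": 0,"jaw": 1},
    {"x": 0,"y": 0,"z": 4.8,"wx": 0,"wy": 0,"wz": 0,"jaw": 1},
    {"x": 0,"y": 0,"z": 5.1,"wx": 0,"wy": 0,"wz": 0,"jaw": 1},
    {"x": 0,"y": 0,"z": 5.1,"wx": 0,"wy": 0,"wz": 0,"jaw": 1},
    {"x": 0,"y": 0,"z": 5.3,"wx": 0,"wy": 0,"wz": 0,"jaw": 1},
    {"x": 0,"y": 0,"z": 5.4,"wx": 0,"wy": 0,"wz": 0,"jaw": 1},
    {"x": 0,"y": 0,"z": 5.4,"wx": 0,"wy": 0,"wz": 0,"jaw": 1}
  ]
}}

```text
t: 4.7
eef_pos: [0.369, -0.2765, 0.0288]
tcp_rot: [1.0, 0.0, 0.001, 0.001]
wrist_force: [0.0, 0.0, -1.3]
finger_gap: 0.385
```

>>> {"name": "servo_tool", "arguments": {
  "moves": [
    {"x": 0,"y": 0,"z": 0.1,"wx": 0,"wy": 0,"wz": 0,"jaw": 1},
    {"x": 0,"y": 0,"z": 0.1,"wx": 0,"wy": 0,"wz": 0,"jaw": 1},
    {"x": 0,"y": 0,"z": 0.1,"wx": 0,"wy": 0,"wz": 0,"jaw": 1}
  ]
}}

```text
t: 4.95
eef_pos: [0.369, -0.2765, 0.0288]
tcp_rot: [1.0, -0.0, 0.001, 0.001]
wrist_force: [-1.1, 2.1, 8.6]
finger_gap: 0.381
```

>>> {"name": "servo_tool", "arguments": {
  "moves": [
    {"x": 0,"y": 0,"z": 0.1,"wx": 0,"wy": 0,"wz": 0,"jaw": 1},
    {"x": 0,"y": 0,"z": 0.1,"wx": 0,"wy": 0,"wz": 0,"jaw": 1},
    {"x": 0,"y": 0,"z": 0.1,"wx": 0,"wy": 0,"wz": 0,"jaw": 1}
  ]
}}

```text
t: 5.2
eef_pos: [0.369, -0.2765, 0.0287]
tcp_rot: [1.0, -0.0, 0.001, 0.001]
wrist_force: [-3.3, 3.2, 19.2]
finger_gap: 0.382
```

>>> {"name": "servo_tool", "arguments": {
  "moves": [
    {"x": 0,"y": 0,"z": -0.15,"wx": 0,"wy": 0,"wz": 0,"jaw": 1},
    {"x": 0,"y": 0,"z": -0.15,"wx": 0,"wy": 0,"wz": 0,"jaw": 0.5},
    {"x": 0,"y": 0,"z": -0.15,"wx": 0,"wy": 0,"wz": 0,"jaw": 0.2},
    {"x": 0,"y": 0,"z": -0.15,"wx": 0,"wy": 0,"wz": 0,"jaw": 0},
    {"x": 0,"y": 0,"z": -0.15,"wx": 0,"wy": 0,"wz": 0,"jaw": 0},
    {"x": 0,"y": 0,"z": -3,"wx": 0,"wy": 0,"wz": 0,"jaw": 0},
    {"x": 0,"y": 0,"z": -6,"wx": 0,"wy": 0,"wz": 0,"jaw": 0},
    {"x": 0,"y": 0,"z": -9,"wx": 0,"wy": 0,"wz": 0,"jaw": 0}
  ]
}}

```text
t: 5.87
eef_pos: [0.3678, -0.2755, 0.1165]
tcp_rot: [1.0, -0.0, -0.001, -0.001]
wrist_force: [0.9, -0.3, -0.8]
finger_gap: 1.001
```

```bash
python3 wf.py .369 -.2765 .052 .017; python3 go.py .6743 .004 .12
```

```text
zmed 0.0516 top [ 0.369  -0.2765] ext [0.0334 0.0336]
side [ 0.369  -0.2765] 458
[ 30.35 -28.24   0.23] [ 0.38 -0.37  0.01] 5.9167
```

>>> {"name": "servo_tool", "arguments": {
  "moves": [
    {"x": 30.5,"y": -28.1,"z": 0,"wx": 0,"wy": 0,"wz": 0,"jaw": 0},
    {"x": 30.5,"y": -28.1,"z": 0,"wx": 0,"wy": 0,"wz": 0,"jaw": 0},
    {"x": 30.5,"y": -28.1,"z": 0,"wx": 0,"wy": 0,"wz": 0,"jaw": 0},
    {"x": 30.5,"y": -28.1,"z": 0,"wx": 0,"wy": 0,"wz": 0,"jaw": 0},
    {"x": 30.5,"y": -28.1,"z": 0,"wx": 0,"wy": 0,"wz": 0,"jaw": 0},
    {"x": 30.5,"y": -28.1,"z": 0,"wx": 0,"wy": 0,"wz": 0,"jaw": 0},
    {"x": 30.5,"y": -28.1,"z": 0,"wx": 0,"wy": 0,"wz": 0,"jaw": 0},
    {"x": 30.5,"y": -28.1,"z": 0,"wx": 0,"wy": 0,"wz": 0,"jaw": 0}
  ]
}}

```text
t: 6.58
eef_pos: [0.6146, -0.0483, 0.1155]
tcp_rot: [1.0, 0.0, -0.0, 0.0]
wrist_force: [0.4, -0.9, -0.2]
finger_gap: 1.001
```

>>> {"name": "servo_tool", "arguments": {
  "moves": [
    {"x": 4.2,"y": -3.9,"z": 0,"wx": 0,"wy": 0,"wz": 0,"jaw": 0},
    {"x": 6,"y": -5.5,"z": 0,"wx": 0,"wy": 0,"wz": 0,"jaw": 0},
    {"x": 6,"y": -5.5,"z": 0,"wx": 0,"wy": 0,"wz": 0,"jaw": 0},
    {"x": 6,"y": -5.5,"z": 0,"wx": 0,"wy": 0,"wz": 0,"jaw": 0},
    {"x": 6,"y": -5.5,"z": 0,"wx": 0,"wy": 0,"wz": 0,"jaw": 0}
  ]
}}

```text
t: 7.0
eef_pos: [0.6726, 0.0049, 0.1151]
tcp_rot: [1.0, 0.0, -0.001, 0.0]
wrist_force: [0.1, -0.6, -0.5]
finger_gap: 1.002
```

```bash
python3 wf.py .6743 .004 .042 .012; python3 go.py .6743 .004 .022
```

```text
zmed 0.0415 top [0.6749 0.0051] ext [0.0228 0.0236]
side [0.6747 0.005 ] 238
[0.22 0.03 9.34] [ 0.02  0.13 -0.01] 7.05
```

>>> {"name": "servo_tool", "arguments": {
  "moves": [
    {"x": 0.2,"y": 0,"z": 4,"wx": 0,"wy": 0,"wz": 0,"jaw": 0},
    {"x": 0.2,"y": 0,"z": 7,"wx": 0,"wy": 0,"wz": 0,"jaw": 0},
    {"x": 0.2,"y": 0,"z": 9.5,"wx": 0,"wy": 0,"wz": 0,"jaw": 0},
    {"x": 0.2,"y": 0,"z": 9.5,"wx": 0,"wy": 0,"wz": 0,"jaw": 0},
    {"x": 0.2,"y": 0,"z": 9.5,"wx": 0,"wy": 0,"wz": 0,"jaw": 0.4},
    {"x": 0.2,"y": 0,"z": 9.5,"wx": 0,"wy": 0,"wz": 0,"jaw": 1},
    {"x": 0.2,"y": 0,"z": 9.5,"wx": 0,"wy": 0,"wz": 0,"jaw": 1},
    {"x": 0.2,"y": 0,"z": 9.5,"wx": 0,"wy": 0,"wz": 0,"jaw": 1}
  ]
}}

```text
t: 7.72
eef_pos: [0.6769, 0.0045, 0.0236]
tcp_rot: [1.0, -0.0, 0.002, 0.0]
wrist_force: [0.8, 0.0, -0.3]
finger_gap: 0.457
```

>>> {"name": "servo_tool", "arguments": {
  "moves": [
    {"x": 0,"y": 0,"z": 0,"wx": 0,"wy": 0,"wz": 0,"jaw": 1},
    {"x": 0,"y": 0,"z": 0,"wx": 0,"wy": 0,"wz": 0,"jaw": 1},
    {"x": 0,"y": 0,"z": 0,"wx": 0,"wy": 0,"wz": 0,"jaw": 1},
    {"x": 0,"y": 0,"z": 0,"wx": 0,"wy": 0,"wz": 0,"jaw": 1},
    {"x": 0,"y": 0,"z": 0,"wx": 0,"wy": 0,"wz": 0,"jaw": 1},
    {"x": 0,"y": 0,"z": 0,"wx": 0,"wy": 0,"wz": 0,"jaw": 1}
  ]
}}

```text
t: 8.22
eef_pos: [0.6766, 0.0047, 0.0232]
tcp_rot: [1.0, 0.0, 0.001, 0.0]
wrist_force: [-1.5, -0.4, 6.6]
finger_gap: 0.263
```

>>> {"name": "servo_tool", "arguments": {
  "moves": [
    {"x": 0,"y": 0,"z": -2,"wx": 0,"wy": 0,"wz": 0,"jaw": 1},
    {"x": 0,"y": -1,"z": -5,"wx": 0,"wy": 0,"wz": 0,"jaw": 1},
    {"x": -0.7,"y": -4,"z": -6,"wx": 0,"wy": 0,"wz": 0,"jaw": 1},
    {"x": -1.4,"y": -8,"z": -6,"wx": 0,"wy": 0,"wz": 0,"jaw": 1},
    {"x": -2.1,"y": -12,"z": -6,"wx": 0,"wy": 0,"wz": 0,"jaw": 1},
    {"x": -2.8,"y": -16,"z": -6,"wx": 0,"wy": 0,"wz": 0,"jaw": 1},
    {"x": -3.4,"y": -19,"z": -6,"wx": 0,"wy": 0,"wz": 0,"jaw": 1},
    {"x": -3.4,"y": -19.9,"z": -6,"wx": 0,"wy": 0,"wz": 0,"jaw": 1}
  ]
}}

```text
t: 8.88
eef_pos: [0.6395, 0.2091, 0.0815]
tcp_rot: [1.0, 0.002, -0.0, -0.001]
wrist_force: [-0.3, -0.1, -0.7]
finger_gap: 0.262
```

>>> {"name": "servo_tool", "arguments": {
  "moves": [
    {"x": 0,"y": 0,"z": 0,"wx": 0,"wy": 0,"wz": 0,"jaw": 1},
    {"x": 0,"y": 0,"z": 0,"wx": 0,"wy": 0,"wz": 0,"jaw": 1},
    {"x": 0,"y": 0,"z": 0,"wx": 0,"wy": 0,"wz": 0,"jaw": 1}
  ]
}}

```text
t: 9.13
eef_pos: [0.6418, 0.2025, 0.0812]
tcp_rot: [1.0, -0.0, 0.0, 0.001]
wrist_force: [-0.1, -0.9, -1.4]
finger_gap: 0.263
```

```bash
python3 wl.py .6425 .2037 .022 w4; python3 wf.py .6425 .204 .095 .012
```

```text
rim [0.6431 0.2049] 733
[0.6419 0.2021 0.0811] [ 1.    -0.001  0.     0.   ] 0.2617917573677068 9.1833
  return _methods._mean(a, axis=axis, dtype=dtype,
  ret = ret.dtype.type(ret / rcount)
Traceback (most recent call last):
  File "wf.py", line 10, in <module>
    print("zmed",np.median(t[:,2]).round(4),"top",((t.min(0)+t.max(0))/2)[:2].round(4),"ext",np.ptp(t,0)[:2].round(4))
                                                    ~~~~~^^^
ValueError: zero-size array to reduction operation minimum which has no identity
```

View pics/w4.png

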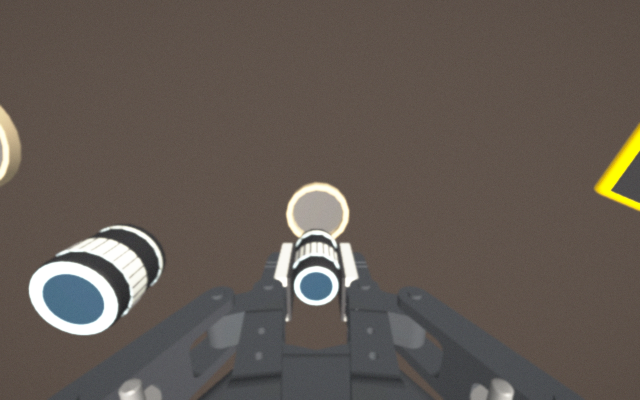

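>>> {"name": "servo_tool", "arguments": {
  "moves": [
    {"x": 0.1,"y": -0.25,"z": 2.5,"wx": 0,"wy": 0,"wz": 0,"jaw": 1},
    {"x": 0.1,"y": -0.25,"z": 4,"wx": 0,"wy": 0,"wz": 0,"jaw": 1},
    {"x": 0.1,"y": -0.25,"z": 4.8,"wx": 0,"wy": 0,"wz": 0,"jaw": 1},
    {"x": 0.1,"y": -0.25,"z": 5.1,"wx": 0,"wy": 0,"wz": 0,"jaw": 1},
    {"x": 0.1,"y": -0.25,"z": 5.3,"wx": 0,"wy": 0,"wz": 0,"jaw": 1},
    {"x": 0.1,"y": -0.25,"z": 5.4,"wx": 0,"wy": 0,"wz": 0,"jaw": 1},
    {"x": 0.1,"y": -0.25,"z": 5.45,"wx": 0,"wy": 0,"wz": 0,"jaw": 1},
    {"x": 0.1,"y": -0.25,"z": 5.45,"wx": 0,"wy": 0,"wz": 0,"jaw": 1}
  ]
}}

```text
t: 9.9
eef_pos: [0.6431, 0.2064, 0.0275]
tcp_rot: [1.0, -0.0, 0.001, -0.0]
wrist_force: [-0.6, 0.1, -0.7]
finger_gap: 0.259
```

>>> {"name": "servo_tool", "arguments": {
  "moves": [
    {"x": 0,"y": 0.1,"z": 0.1,"wx": 0,"wy": 0,"wz": 0,"jaw": 1},
    {"x": 0,"y": 0.1,"z": 0.15,"wx": 0,"wy": 0,"wz": 0,"jaw": 1},
    {"x": 0,"y": 0.1,"z": 0.15,"wx": 0,"wy": 0,"wz": 0,"jaw": 1}
  ]
}}

```text
t: 10.15
eef_pos: [0.6432, 0.2062, 0.0272]
tcp_rot: [1.0, 0.0, 0.001, -0.001]
wrist_force: [-0.7, 0.7, 5.3]
finger_gap: 0.261
```

>>> {"name": "servo_tool", "arguments": {
  "moves": [
    {"x": 0,"y": 0,"z": 0,"wx": 0,"wy": 0,"wz": 0,"jaw": 0.7},
    {"x": 0,"y": 0,"z": 0,"wx": 0,"wy": 0,"wz": 0,"jaw": 0.5},
    {"x": 0,"y": 0,"z": 0,"wx": 0,"wy": 0,"wz": 0,"jaw": 0},
    {"x": 0,"y": 0,"z": 0,"wx": 0,"wy": 0,"wz": 0,"jaw": 0},
    {"x": 0,"y": 0,"z": 0,"wx": 0,"wy": 0,"wz": 0,"jaw": 0},
    {"x": 0,"y": 0,"z": -3,"wx": 0,"wy": 0,"wz": 0,"jaw": 0},
    {"x": 0,"y": 0,"z": -6,"wx": 0,"wy": 0,"wz": 0,"jaw": 0},
    {"x": 0,"y": 0,"z": -9,"wx": 0,"wy": 0,"wz": 0,"jaw": 0}
  ]
}}

```text
t: 10.82
eef_pos: [0.6419, 0.2052, 0.1153]
tcp_rot: [1.0, 0.0, -0.001, 0.0]
wrist_force: [0.4, -0.3, 0.3]
finger_gap: 1.001
```

```bash
python3 wf.py .643 .206 .046 .012; python3 go.py .537 .415 .12
```

```text
zmed 0.0456 top [0.6435 0.2069] ext [0.0225 0.0223]
side [0.6434 0.2063] 280
[-10.9  -20.89   0.22] [-0.12 -0.6   0.01] 10.8667
```

>>> {"name": "servo_tool", "arguments": {
  "moves": [
    {"x": -10.6,"y": -20.9,"z": 0,"wx": 0,"wy": 0,"wz": 0,"jaw": 0},
    {"x": -10.6,"y": -20.9,"z": 0,"wx": 0,"wy": 0,"wz": 0,"jaw": 0},
    {"x": -10.6,"y": -20.9,"z": 0,"wx": 0,"wy": 0,"wz": 0,"jaw": 0},
    {"x": -10.6,"y": -20.9,"z": 0,"wx": 0,"wy": 0,"wz": 0,"jaw": 0},
    {"x": -10.6,"y": -20.9,"z": 0,"wx": 0,"wy": 0,"wz": 0,"jaw": 0},
    {"x": -10.6,"y": -20.9,"z": 0,"wx": 0,"wy": 0,"wz": 0,"jaw": 0},
    {"x": -10.6,"y": -20.9,"z": 0,"wx": 0,"wy": 0,"wz": 0,"jaw": 0},
    {"x": -10.6,"y": -20.9,"z": 0,"wx": 0,"wy": 0,"wz": 0,"jaw": 0}
  ]
}}

```text
t: 11.53
eef_pos: [0.5355, 0.4157, 0.1148]
tcp_rot: [1.0, 0.002, -0.0, 0.0]
wrist_force: [0.7, -0.2, 0.6]
finger_gap: 0.998
```

```bash
python3 wf.py .537 .415 .054 .023; python3 go.py .537 .415 .028
```

```text
zmed 0.0537 top [0.5375 0.4169] ext [0.0449 0.0444]
side [0.5375 0.4163] 560
[ 0.07 -0.06  8.68] [ 0.06 -0.01  0.09] 11.5833
```

>>> {"name": "servo_tool", "arguments": {
  "moves": [
    {"x": 0.1,"y": -0.2,"z": 4,"wx": 0,"wy": 0,"wz": 0,"jaw": 0},
    {"x": 0.1,"y": -0.2,"z": 7,"wx": 0,"wy": 0,"wz": 0,"jaw": 0},
    {"x": 0.1,"y": -0.2,"z": 8.9,"wx": 0,"wy": 0,"wz": 0,"jaw": 0},
    {"x": 0.1,"y": -0.2,"z": 8.9,"wx": 0,"wy": 0,"wz": 0,"jaw": 0},
    {"x": 0.1,"y": -0.2,"z": 8.9,"wx": 0,"wy": 0,"wz": 0,"jaw": 0.3},
    {"x": 0.1,"y": -0.2,"z": 8.9,"wx": 0,"wy": 0,"wz": 0,"jaw": 1},
    {"x": 0.1,"y": -0.2,"z": 8.9,"wx": 0,"wy": 0,"wz": 0,"jaw": 1},
    {"x": 0.1,"y": -0.2,"z": 8.9,"wx": 0,"wy": 0,"wz": 0,"jaw": 1}
  ]
}}

```text
t: 12.25
eef_pos: [0.539, 0.4169, 0.0288]
tcp_rot: [1.0, -0.0, 0.002, -0.001]
wrist_force: [0.1, -0.2, -1.2]
finger_gap: 0.521
```

>>> {"name": "servo_tool", "arguments": {
  "moves": [
    {"x": 0,"y": 0,"z": 0,"wx": 0,"wy": 0,"wz": 0,"jaw": 1},
    {"x": 0,"y": 0,"z": 0,"wx": 0,"wy": 0,"wz": 0,"jaw": 1},
    {"x": 0,"y": 0,"z": 0,"wx": 0,"wy": 0,"wz": 0,"jaw": 1},
    {"x": 0,"y": 0,"z": 0,"wx": 0,"wy": 0,"wz": 0,"jaw": 1}
  ]
}}

```text
t: 12.58
eef_pos: [0.539, 0.417, 0.0287]
tcp_rot: [1.0, 0.0, 0.002, -0.001]
wrist_force: [0.3, -0.2, 5.7]
finger_gap: 0.525
```

>>> {"name": "servo_tool", "arguments": {
  "moves": [
    {"x": 0,"y": 0,"z": -2,"wx": 0,"wy": 0,"wz": 0,"jaw": 1},
    {"x": 0,"y": 0,"z": -5,"wx": 0,"wy": 0,"wz": 0,"jaw": 1},
    {"x": 0,"y": 1,"z": -8,"wx": 0,"wy": 0,"wz": 0,"jaw": 1},
    {"x": -0.4,"y": 4,"z": -10,"wx": 0,"wy": 0,"wz": 0,"jaw": 1},
    {"x": -0.8,"y": 8,"z": -10,"wx": 0,"wy": 0,"wz": 0,"jaw": 1},
    {"x": -1.2,"y": 12,"z": -10,"wx": 0,"wy": 0,"wz": 0,"jaw": 1},
    {"x": -1.6,"y": 16,"z": -10,"wx": 0,"wy": 0,"wz": 0,"jaw": 1},
    {"x": -2,"y": 20,"z": -10,"wx": 0,"wy": 0,"wz": 0,"jaw": 1}
  ]
}}

```text
t: 13.25
eef_pos: [0.5167, 0.2149, 0.1266]
tcp_rot: [1.0, 0.001, 0.0, 0.0]
wrist_force: [1.2, -0.6, -1.8]
finger_gap: 0.521
```

>>> {"name": "servo_tool", "arguments": {
  "moves": [
    {"x": -0.4,"y": 4,"z": 0,"wx": 0,"wy": 0,"wz": 0,"jaw": 1},
    {"x": -0.8,"y": 8,"z": 0,"wx": 0,"wy": 0,"wz": 0,"jaw": 1},
    {"x": -1.2,"y": 12,"z": 0,"wx": 0,"wy": 0,"wz": 0,"jaw": 1},
    {"x": -1.6,"y": 16,"z": 0,"wx": 0,"wy": 0,"wz": 0,"jaw": 1},
    {"x": -2,"y": 20,"z": 0,"wx": 0,"wy": 0,"wz": 0,"jaw": 1},
    {"x": -2.4,"y": 24,"z": 0,"wx": 0,"wy": 0,"wz": 0,"jaw": 1},
    {"x": -2.8,"y": 28,"z": 0,"wx": 0,"wy": 0,"wz": 0,"jaw": 1},
    {"x": -3.2,"y": 31.5,"z": 0,"wx": 0,"wy": 0,"wz": 0,"jaw": 1}
  ]
}}

```text
t: 13.92
eef_pos: [0.4849, -0.1009, 0.1267]
tcp_rot: [1.0, -0.0, 0.001, 0.0]
wrist_force: [1.4, -0.3, -2.8]
finger_gap: 0.522
```

>>> {"name": "servo_tool", "arguments": {
  "moves": [
    {"x": -0.3,"y": 2.2,"z": 0,"wx": 0,"wy": 0,"wz": 0,"jaw": 1},
    {"x": -0.3,"y": 3.2,"z": 1,"wx": 0,"wy": 0,"wz": 0,"jaw": 1},
    {"x": -0.3,"y": 3.2,"z": 3,"wx": 0,"wy": 0,"wz": 0,"jaw": 1},
    {"x": -0.3,"y": 3.2,"z": 4,"wx": 0,"wy": 0,"wz": 0,"jaw": 1},
    {"x": -0.3,"y": 3.2,"z": 4,"wx": 0,"wy": 0,"wz": 0,"jaw": 1},
    {"x": -0.3,"y": 3.2,"z": 4,"wx": 0,"wy": 0,"wz": 0,"jaw": 1}
  ]
}}

```text
t: 14.42
eef_pos: [0.482, -0.1298, 0.0856]
tcp_rot: [1.0, 0.0, -0.001, -0.0]
wrist_force: [0.2, 0.7, -1.5]
finger_gap: 0.522
```

```bash
python3 wl.py .484 -.130 .033 w5; python3 go.py .484 -.1298 .0327
```

```text
rim [ 0.4841 -0.129 ] 897
[ 0.4827 -0.1301  0.0863] [ 1.  0.  0. -0.] 0.5228230176776768 14.4667
[ 0.13 -0.02  5.36] [-0.01 -0.    0.04] 14.4667
```

View pics/w5.png

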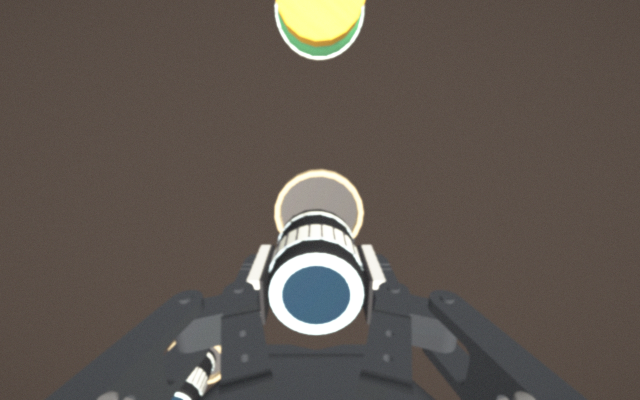

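>>> {"name": "servo_tool", "arguments": {
  "moves": [
    {"x": 0.15,"y": -0.1,"z": 2.5,"wx": 0,"wy": 0,"wz": 0,"jaw": 1},
    {"x": 0.15,"y": -0.1,"z": 4,"wx": 0,"wy": 0,"wz": 0,"jaw": 1},
    {"x": 0.15,"y": -0.1,"z": 4.8,"wx": 0,"wy": 0,"wz": 0,"jaw": 1},
    {"x": 0.15,"y": -0.1,"z": 5.1,"wx": 0,"wy": 0,"wz": 0,"jaw": 1},
    {"x": 0.15,"y": -0.1,"z": 5.3,"wx": 0,"wy": 0,"wz": 0,"jaw": 1},
    {"x": 0.15,"y": -0.1,"z": 5.4,"wx": 0,"wy": 0,"wz": 0,"jaw": 1},
    {"x": 0.15,"y": -0.1,"z": 5.4,"wx": 0,"wy": 0,"wz": 0,"jaw": 1},
    {"x": 0.15,"y": -0.1,"z": 5.4,"wx": 0,"wy": 0,"wz": 0,"jaw": 1}
  ]
}}

```text
t: 15.13
eef_pos: [0.4846, -0.1298, 0.033]
tcp_rot: [1.0, 0.0, 0.001, 0.0]
wrist_force: [0.2, 1.1, -2.0]
finger_gap: 0.527
```

>>> {"name": "servo_tool", "arguments": {
  "moves": [
    {"x": 0,"y": 0,"z": 0.1,"wx": 0,"wy": 0,"wz": 0,"jaw": 1},
    {"x": 0,"y": 0,"z": 0.15,"wx": 0,"wy": 0,"wz": 0,"jaw": 1},
    {"x": 0,"y": 0,"z": 0.15,"wx": 0,"wy": 0,"wz": 0,"jaw": 1}
  ]
}}

```text
t: 15.38
eef_pos: [0.4847, -0.13, 0.0326]
tcp_rot: [1.0, 0.0, 0.001, 0.001]
wrist_force: [-1.8, 0.6, 8.5]
finger_gap: 0.524
```

>>> {"name": "servo_tool", "arguments": {
  "moves": [
    {"x": 0,"y": 0,"z": 0,"wx": 0,"wy": 0,"wz": 0,"jaw": 0.4},
    {"x": 0,"y": 0,"z": 0,"wx": 0,"wy": 0,"wz": 0,"jaw": 0.2},
    {"x": 0,"y": 0,"z": 0,"wx": 0,"wy": 0,"wz": 0,"jaw": 0},
    {"x": 0,"y": 0,"z": 0,"wx": 0,"wy": 0,"wz": 0,"jaw": 0},
    {"x": 0,"y": 0,"z": 0,"wx": 0,"wy": 0,"wz": 0,"jaw": 0},
    {"x": 0,"y": 0,"z": -3,"wx": 0,"wy": 0,"wz": 0,"jaw": 0},
    {"x": 0,"y": 0,"z": -6,"wx": 0,"wy": 0,"wz": 0,"jaw": 0},
    {"x": 0,"y": 0,"z": -9.5,"wx": 0,"wy": 0,"wz": 0,"jaw": 0}
  ]
}}

```text
t: 16.05
eef_pos: [0.4828, -0.1291, 0.1254]
tcp_rot: [1.0, -0.0, -0.002, -0.001]
wrist_force: [0.3, -0.4, 0.3]
finger_gap: 1.0
```

```bash
python3 wf.py .4845 -.130 .058 .023; python3 go.py .486 .165 .125
```

```text
zmed 0.0577 top [ 0.4847 -0.1297] ext [0.0449 0.0435]
side [ 0.4848 -0.1305] 593
[ -0.15 -29.6    0.66] [ 0.24 -0.56  0.01] 16.1
```

>>> {"name": "servo_tool", "arguments": {
  "moves": [
    {"x": 0.1,"y": -29.5,"z": 0,"wx": 0,"wy": 0,"wz": 0,"jaw": 0},
    {"x": 0.1,"y": -29.5,"z": 0,"wx": 0,"wy": 0,"wz": 0,"jaw": 0},
    {"x": 0.1,"y": -29.5,"z": 0,"wx": 0,"wy": 0,"wz": 0,"jaw": 0},
    {"x": 0.1,"y": -29.5,"z": 0,"wx": 0,"wy": 0,"wz": 0,"jaw": 0},
    {"x": 0.1,"y": -29.5,"z": 0,"wx": 0,"wy": 0,"wz": 0,"jaw": 0},
    {"x": 0.1,"y": -29.5,"z": 0,"wx": 0,"wy": 0,"wz": 0,"jaw": 0},
    {"x": 0.1,"y": -29.5,"z": 0,"wx": 0,"wy": 0,"wz": 0,"jaw": 0},
    {"x": 0.1,"y": -29.5,"z": 0,"wx": 0,"wy": 0,"wz": 0,"jaw": 0}
  ]
}}

```text
t: 16.77
eef_pos: [0.4848, 0.1718, 0.1256]
tcp_rot: [1.0, 0.003, 0.001, -0.002]
wrist_force: [-0.6, 0.5, -1.2]
finger_gap: 1.003
```

>>> {"name": "servo_tool", "arguments": {
  "moves": [
    {"x": 0,"y": 0,"z": 0,"wx": 0,"wy": 0,"wz": 0,"jaw": 0},
    {"x": 0,"y": 0,"z": 0,"wx": 0,"wy": 0,"wz": 0,"jaw": 0},
    {"x": 0,"y": 0,"z": 0,"wx": 0,"wy": 0,"wz": 0,"jaw": 0}
  ]
}}

```text
t: 17.02
eef_pos: [0.4849, 0.1642, 0.1254]
tcp_rot: [1.0, -0.0, -0.0, 0.0]
wrist_force: [0.1, -0.2, -0.6]
finger_gap: 1.0
```

```bash
python3 wf.py .486 .165 .060 .029; python3 go.py .486 .165 .028
```

```text
zmed 0.0597 top [0.4865 0.1662] ext [0.0571 0.0562]
side [0.4863 0.1655] 632
[ 0.1  -0.12  9.75] [ 0.04  0.02 -0.1 ] 17.0667
```

>>> {"name": "servo_tool", "arguments": {
  "moves": [
    {"x": 0.05,"y": -0.2,"z": 4,"wx": 0,"wy": 0,"wz": 0,"jaw": 0},
    {"x": 0.05,"y": -0.2,"z": 7,"wx": 0,"wy": 0,"wz": 0,"jaw": 0},
    {"x": 0.05,"y": -0.2,"z": 9,"wx": 0,"wy": 0,"wz": 0,"jaw": 0},
    {"x": 0.05,"y": -0.2,"z": 9.9,"wx": 0,"wy": 0,"wz": 0,"jaw": 0},
    {"x": 0.05,"y": -0.2,"z": 9.9,"wx": 0,"wy": 0,"wz": 0,"jaw": 0},
    {"x": 0.05,"y": -0.2,"z": 9.9,"wx": 0,"wy": 0,"wz": 0,"jaw": 0.2},
    {"x": 0.05,"y": -0.2,"z": 9.9,"wx": 0,"wy": 0,"wz": 0,"jaw": 1},
    {"x": 0.05,"y": -0.2,"z": 9.9,"wx": 0,"wy": 0,"wz": 0,"jaw": 1}
  ]
}}

```text
t: 17.73
eef_pos: [0.487, 0.1674, 0.0285]
tcp_rot: [1.0, -0.0, 0.002, -0.0]
wrist_force: [1.8, -0.8, -2.1]
finger_gap: 0.665
```

>>> {"name": "servo_tool", "arguments": {
  "moves": [
    {"x": 0,"y": 0,"z": 0,"wx": 0,"wy": 0,"wz": 0,"jaw": 1},
    {"x": 0,"y": 0,"z": 0,"wx": 0,"wy": 0,"wz": 0,"jaw": 1},
    {"x": 0,"y": 0,"z": 0,"wx": 0,"wy": 0,"wz": 0,"jaw": 1},
    {"x": 0,"y": 0,"z": 0,"wx": 0,"wy": 0,"wz": 0,"jaw": 1}
  ]
}}

```text
t: 18.07
eef_pos: [0.487, 0.1674, 0.0285]
tcp_rot: [1.0, 0.0, 0.002, -0.0]
wrist_force: [0.1, -1.0, 7.4]
finger_gap: 0.663
```

>>> {"name": "servo_tool", "arguments": {
  "moves": [
    {"x": 0,"y": 0,"z": -2,"wx": 0,"wy": 0,"wz": 0,"jaw": 1},
    {"x": 0,"y": 0,"z": -4.5,"wx": 0,"wy": 0,"wz": 0,"jaw": 1},
    {"x": -2,"y": -1.8,"z": -6,"wx": 0,"wy": 0,"wz": 0,"jaw": 1},
    {"x": -4.5,"y": -4.2,"z": -6,"wx": 0,"wy": 0,"wz": 0,"jaw": 1},
    {"x": -7,"y": -6.6,"z": -6,"wx": 0,"wy": 0,"wz": 0,"jaw": 1},
    {"x": -9.5,"y": -9,"z": -6,"wx": 0,"wy": 0,"wz": 0,"jaw": 1},
    {"x": -10.4,"y": -9.6,"z": -6,"wx": 0,"wy": 0,"wz": 0,"jaw": 1},
    {"x": -10.4,"y": -9.6,"z": -6,"wx": 0,"wy": 0,"wz": 0,"jaw": 1}
  ]
}}

```text
t: 18.73
eef_pos: [0.3782, 0.2643, 0.0867]
tcp_rot: [1.0, 0.002, -0.001, 0.0]
wrist_force: [-0.1, 0.6, -3.3]
finger_gap: 0.662
```

>>> {"name": "servo_tool", "arguments": {
  "moves": [
    {"x": 0,"y": 0,"z": 0,"wx": 0,"wy": 0,"wz": 0,"jaw": 1},
    {"x": 0,"y": 0,"z": 0,"wx": 0,"wy": 0,"wz": 0,"jaw": 1}
  ]
}}

```text
t: 18.9
eef_pos: [0.3825, 0.2632, 0.0869]
tcp_rot: [1.0, 0.0, 0.001, 0.0]
wrist_force: [0.3, -0.5, -2.5]
finger_gap: 0.669
```

```bash
python3 wl.py .3825 .262 .039 w6; python3 go.py .3825 .2636 .0325
```

```text
rim [0.3819 0.2634] 979
[0.3827 0.263  0.0869] [ 1.    -0.     0.001  0.   ] 0.6649481448730691 18.95
[-0.03 -0.06  5.44] [ 0.   -0.08 -0.04] 18.95
```

View pics/w6.png

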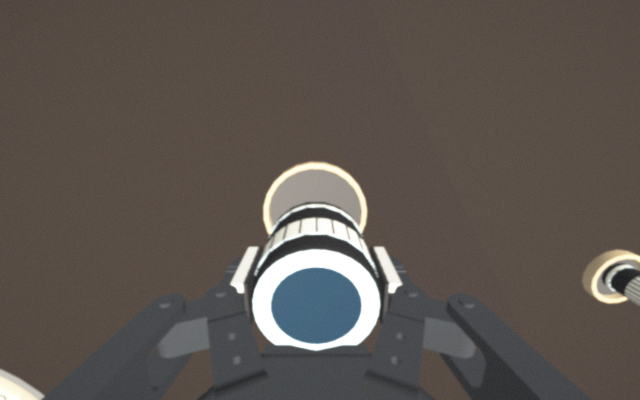

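Lens d is held centred over its cup; lens a is visible standing in its cup at the right. Lowering.

>>> {"name": "servo_tool", "arguments": {
  "moves": [
    {"x": 0,"y": -0.1,"z": 2.5,"wx": 0,"wy": 0,"wz": 0,"jaw": 1},
    {"x": 0,"y": -0.1,"z": 4,"wx": 0,"wy": 0,"wz": 0,"jaw": 1},
    {"x": 0,"y": -0.1,"z": 4.8,"wx": 0,"wy": 0,"wz": 0,"jaw": 1},
    {"x": 0,"y": -0.1,"z": 5.1,"wx": 0,"wy": 0,"wz": 0,"jaw": 1},
    {"x": 0,"y": -0.1,"z": 5.3,"wx": 0,"wy": 0,"wz": 0,"jaw": 1},
    {"x": 0,"y": -0.1,"z": 5.4,"wx": 0,"wy": 0,"wz": 0,"jaw": 1},
    {"x": 0,"y": -0.1,"z": 5.5,"wx": 0,"wy": 0,"wz": 0,"jaw": 1},
    {"x": 0,"y": -0.1,"z": 5.5,"wx": 0,"wy": 0,"wz": 0,"jaw": 1}
  ]
}}

```text
t: 19.62
eef_pos: [0.3823, 0.2645, 0.0325]
tcp_rot: [1.0, 0.0, 0.001, -0.0]
wrist_force: [0.6, -0.1, -1.3]
finger_gap: 0.667
```

>>> {"name": "servo_tool", "arguments": {
  "moves": [
    {"x": 0,"y": 0,"z": 0.1,"wx": 0,"wy": 0,"wz": 0,"jaw": 1},
    {"x": 0,"y": 0,"z": 0.1,"wx": 0,"wy": 0,"wz": 0,"jaw": 1},
    {"x": 0,"y": 0,"z": 0.1,"wx": 0,"wy": 0,"wz": 0,"jaw": 1}
  ]
}}

```text
t: 19.87
eef_pos: [0.3823, 0.2645, 0.0325]
tcp_rot: [1.0, 0.0, 0.001, -0.0]
wrist_force: [-1.4, -2.2, 9.4]
finger_gap: 0.663
```

>>> {"name": "servo_tool", "arguments": {
  "moves": [
    {"x": 0,"y": 0,"z": 0,"wx": 0,"wy": 0,"wz": 0,"jaw": 0.3},
    {"x": 0,"y": 0,"z": 0,"wx": 0,"wy": 0,"wz": 0,"jaw": 0.1},
    {"x": 0,"y": 0,"z": 0,"wx": 0,"wy": 0,"wz": 0,"jaw": 0},
    {"x": 0,"y": 0,"z": 0,"wx": 0,"wy": 0,"wz": 0,"jaw": 0},
    {"x": 0,"y": 0,"z": 0,"wx": 0,"wy": 0,"wz": 0,"jaw": 0},
    {"x": 0,"y": 0,"z": -3,"wx": 0,"wy": 0,"wz": 0,"jaw": 0},
    {"x": 0,"y": 0,"z": -6,"wx": 0,"wy": 0,"wz": 0,"jaw": 0},
    {"x": 0,"y": 0,"z": -10,"wx": 0,"wy": 0,"wz": 0,"jaw": 0}
  ]
}}

```text
t: 20.53
eef_pos: [0.3798, 0.2635, 0.1299]
tcp_rot: [1.0, 0.0, -0.003, 0.001]
wrist_force: [0.6, -0.0, -0.7]
finger_gap: 1.0
```

>>> {"name": "servo_tool", "arguments": {
  "moves": [
    {"x": 0,"y": 0,"z": -4,"wx": 0,"wy": 0,"wz": 0,"jaw": 0},
    {"x": 0,"y": 0,"z": -8,"wx": 0,"wy": 0,"wz": 0,"jaw": 0},
    {"x": 0,"y": 0,"z": -8,"wx": 0,"wy": 0,"wz": 0,"jaw": 0},
    {"x": 0,"y": 0,"z": -8,"wx": 0,"wy": 0,"wz": 0,"jaw": 0}
  ]
}}

```text
t: 20.87
eef_pos: [0.3829, 0.2651, 0.2131]
tcp_rot: [1.0, 0.0, 0.003, -0.001]
wrist_force: [0.2, -0.2, -1.2]
finger_gap: 1.0
```

```bash
python3 wf.py .382 .263 .064 .029; python3 - <<'E'
from h import *
for c in("scene","side"):
    im,d,w=cloud(c); np.save(c+".npy",w); save(im,c+"2")
    w=w.reshape(-1,3)
    for n,xy,h,r in(("a",(.643,.2045),.046,.012),("b",(.3697,-.2765),.052,.017),("c",(.484,-.1295),.058,.023),("d",(.382,.263),.064,.029),("vial",(.541,-.397),.056,.019),("pot",(.4837,.0103),.040,.028)):
        p=w[(np.hypot(*(w[:,:2]-xy).T)<r+.015)&(w[:,2]>h-.004)&(w[:,2]<.09)]
        if len(p): print(c,n,((p.min(0)+p.max(0))/2)[:2].round(4),np.median(p[:,2]).round(4))
        else: print(c,n,"none")
print(env.get_state()["t"])
E
```

```text
zmed 0.0637 top [0.3823 0.2628] ext [0.0565 0.0565]
side [0.3823 0.2629] 309
scene a [0.6452 0.202 ] 0.0464
scene b [ 0.3714 -0.2783] 0.0527
scene c [ 0.4876 -0.1324] 0.0586
scene d [0.3851 0.2618] 0.0651
scene vial [ 0.5433 -0.3989] 0.0559
scene pot [0.4848 0.007 ] 0.0404
side a [0.6414 0.2065] 0.045
side b [ 0.3673 -0.2736] 0.051
side c none
side d [0.3815 0.2632] 0.0635
side vial none
side pot [0.4975 0.0239] 0.039
21.0167
```

View pics/side2.png

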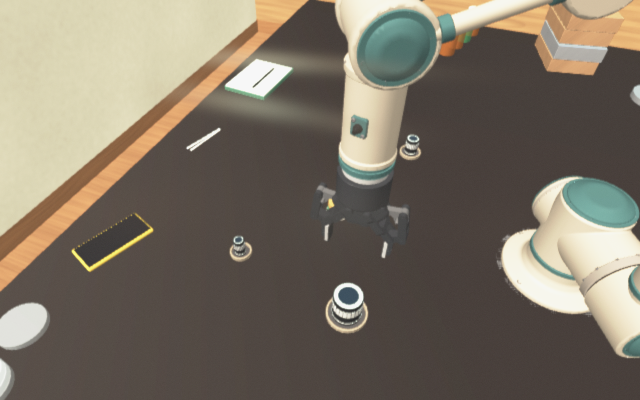

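View pics/scene2.png

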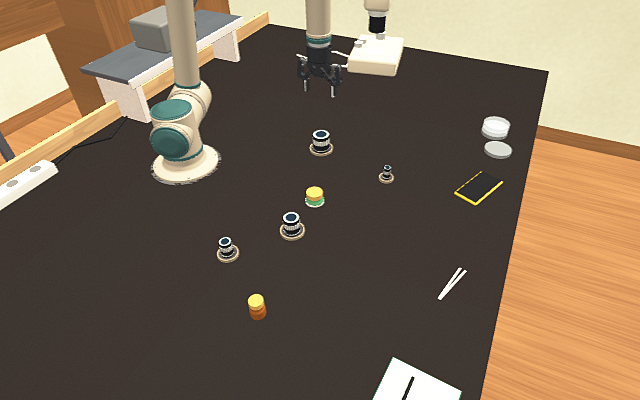

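All four lenses stand in the right cups: at scene pixels (387,173), (226,249), (292,225) and (321,142). The jars are unmoved at (257,307) and (315,197). The gripper is clear, so I am handing in.

```bash
python3 -c "
from rig import env
print(env.finish_job())"
```

```text
the job is handed in; nothing more can be done
None
```

All four lenses are in their own cups, and the job was handed in at about 21 s of the 106 s allowed. I lowered each lens until the wrist force showed it touching the cup floor, then let go and lifted straight up.

**Lenses:** Wrist-camera checks after each release put every lens within about 2 mm of its cup's axis. Tops were 45.6 mm (a), 51.6 mm (b), 57.7 mm (c) and 63.7 mm (d), so each underside is at about the 4 mm floor height. The last scene picture shows all four upright in their cups.

**Jars:** In the last scene picture both jars stand where they began, within about 3 mm by measurement.

**Checks that failed or disagreed:**
- The last side view could not check lens c or the slim jar, because the arm blocked it. For the same reason its reading for the squat jar (0.4975, 0.0239) is off and I did not use it; the scene camera put that jar at (0.485, 0.007).
- The scene and side cameras also differ from each other by 3 to 6 mm on the lenses, slightly more than at the start. The wrist measurements lie between them.

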